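Feed a carton down the rail lane onto the weighing plate

TASK

Without grasping or lifting it, push the taped carton with the fingers along the aluminium weigh station and down the lane between the two orange sensor rails, until it rests wholly on the dark weighing plate (inside its two yellow lines), lined up with the lane. Neither the carton nor the robot may touch either rail, so straighten and centre the carton before it goes in. Leave everything else where it stands and finish clear of the carton.

Things in the scene. Friction and masses are not known exactly. Their poses are not given: they have to be found in the camera images.
- station: the fixed weigh station: flat aluminium deck 500 (x) x 300 (y) mm, its top 20 mm above the table. Origin: centre of its underside, on the table. x axis: the feed direction along the lane's middle (world +y within 0.25 rad), z up. From x = -250 to -30 mm the deck is open (run-in); from -30 to +220 mm runs the lane, centred on y = 0, 126 mm clear between the rails
- weigh_plate (a point): centre of the dark steel weighing plate, flush in the deck (20 mm above the table) between the rails: x = +120 mm, y = 0 in the station's frame, axes as the station. The plate is 170 mm along the lane (x -85 to +85 mm from this point), with a thin yellow line at either end, and fills the lane's width
- rail_left: orange guide rail with a dark sensor strip, fixed on the deck at the +y side of the lane: 250 mm long (x), 12 mm thick (y), 22 mm high, its top 42 mm above the table. Origin: centre of its underside; axes as the station; inner face at y = -6 mm, facing the lane. Must not be touched
- rail_right: the same rail at the -y side of the lane; inner face at y = +6 mm from its origin. Must not be touched
- carton: taped cardboard carton, 100 (x) x 90 (y) x 64 mm high, 0.3 to 0.65 kg, a strip of tape along x on top. Origin: centre of its underside. Starts on the run-in deck 140 to 160 mm behind the station's origin, up to 28 mm off the lane's middle, turned up to 0.28 rad. Goes in x foremost, its 90 mm width across the lane (18 mm to spare either side). Slides with ordinary friction; stops when not pushed
- tape_roll: bystander: amber roll of tape lying flat on the deck outside the left (+y) rail, 56 mm across, 36 mm high. Origin: centre of its underside
- pipe_socket: bystander: grey plastic pipe socket standing on the deck outside the right (-y) rail, 48 mm across, 45 mm high. Origin: centre of its underside
- spray_can: bystander: blue spray can, 52 mm across, 150 mm high, on the table left of the station's far end. Origin: centre of its underside
- small_carton: bystander: small carton 80 x 60 x 50 mm on the table beyond the lane's far end. Origin: centre of its underside
- stamp: bystander: wooden hand stamp, 40 mm across, 80 mm high, on the table right of the station. Origin: centre of its underside
- pen_cup: bystander: blue plastic cup, 72 mm across, 90 mm high, on the table right of the station. Origin: centre of its underside
Mind the look-alikes: they are no part of the job. What is shaped like the carton but green, purple or red is not meant.

How it is judged:
By the outcome, as a careful person would: the job done as asked, in the order asked, and still so for the second after the job is handed in, with the robot touching nothing.
It also fails if it takes over 54 s, if anything falls off the work surface, if the arm or the gripper's body presses on something with over 40 N, if the wrist force passes 120 N, or if a joint passes its speed limit or range.

ROBOT

A 6-joint arm with a two-finger parallel gripper is mounted at the origin on the work surface. World frame = base frame: x ahead of the robot, y to its left, z up, the work surface at z = 0. Lengths are in mm, angles in rad, forces in N, time in s.
With the tool pointing down it reaches from about 275 to 1000 mm from the base axis. Payload 8.4 kg.
Tool frame: the origin (TCP) lies midway between the tips of the shut fingers; the grasp point (between the pads) lies 19 mm behind it; z points along the fingers, y is the line along which they close (so a half turn about z gives the same grasp; the last joint's range is limited). The gripper opens to 85 mm and grips with 20 to 120 N. Pads are 22 mm wide; open, the fingers measure 114 mm over their backs; the gripper's body (76 mm by 85 mm) begins 54 mm behind the grasp point. The pads swing forward as they close: fully open they stand 13 mm farther back than shut.
Start: joints at [-1.309, 0.353, 1.633, -0, 1.155, -0.002], TCP at [162.968, -603.382, 231.281] pointing down, gripper open.
Joint ranges: [-2.63, 2.63], [-0.92, 2.1], [0.06, 2.66], [-1.3, 4.44], [0, 2.69], [-3.02, 3.02]. Speed limits (rad/s): [2.22, 2.22, 2.79, 3.14, 3.14, 3.14].

INTERFACE

Orientations are given as [roll, pitch, yaw] about the fixed x, y, z axes, in that order (R = Rz(yaw) Ry(pitch) Rx(roll)).
In Python, from rig import monitor, imaging, r gives the robot as it stands.
- The arm moves only by the tool drive_tool, never from a script. Its argument "plan" is a list of rows, each an object of numbers: "x", "y", "z": the shift along the tool's x, y, z in units of 50 mm (1.0 is 50 mm); "ax", "ay", "az": the turn, a rotation vector about the tool's x, y, z in units of 6 degrees (1.0 is 6 degrees); "hand": the finger opening in mm, from 0 to 85.4. In form: [{"x": .., "y": .., "z": .., "ax": .., "ay": .., "az": .., "hand": ..}, ...]. A call has 1 to 8 rows; each row is the pose to reach, as a shift and turn from the pose commanded when the call began, along the tool's axes at that moment; what a row does not reach only later rows make up. A row lasts 1/10 s, in which the tool goes at most 50 mm and 8.59 degrees, less where a joint would pass 70% of its speed; a pose out of reach is approached as far as the arm can. A call with a gripper value outside its range is refused whole. The fingers move at their own pace and stop on an object; "grip_force" is the grip in N (left out, the last holds). Time passes only in rows, so rows that repeat a pose let the fingers close. It gives the time, the measured TCP pose, the force, the opening and the grip force at its end, in the units of the state.
- monitor.sense(): the state, without advancing time (a new reading comes with each control period).
- imaging.grab_frame(name): name is "scene" or "top"; returns the picture (400x640x3 uint8, red, green, blue); there is no depth.
- imaging.camera_info(name): a dict with "mtx" (3x3 intrinsics, pixels), "dist" ([k1, k2, p1, p2, k3] as OpenCV has them; the pictures are not rectified), "R" (3x3) and "t" (3): a world point X has camera coordinates R X + t. Camera axes: x right, y down, z forward; pixel columns grow to the right and rows downward; lengths in mm; the calibration is good to about 2 mm. A picture is of the moment at which its call begins. camera_info takes no time and is no camera call.
- r.sign_off(): hands the job in; it is judged then, once.
The state is a dict: "clock": time; "qpos": joint angles; "qvel": joint speeds; "joint_efforts": joint torques, N m; "eef_pos": TCP position; "tcp_rot": TCP orientation; "contact_force": force on the tool from outside, world axes, zero at the start; "wrist_torque": the same for the moment, N m; "opening": opening from 0.0 (shut) to 1.0 (fully open); "grasp_force": force on a finger pad.
Only numpy, scipy, OpenCV 4.12 (cv2) and the standard library are available. Lean on these libraries where they do the work, as an engineer would, in place of code of your own. Each camera call takes 0.05 s, during which the arm holds its last target. There are 200 camera calls.

## Working session

There is one attempt and no reset: what is moved stays moved. The work goes in short steps, Python scripts to look and compute and a tool call to move; the robot and the scene stay as the last step left them, time stands still between calls to the robot, and variables do not carry over. Pictures are saved under pics/ and viewed, at most 10 in all, crops included, and the job is handed in when it is done.

Besides the shell and the picture viewer there is one more tool, called after "Call:" as name(argument=value, ...), one argument or row to a line, values as JSON. drive_tool: Moves the arm, as the interface text tells. Its arguments: {"type":"object","properties":{"plan":{"type":"array","items":{"type":"object","properties":{"x":{"type":"number"},"y":{"type":"number"},"z":{"type":"number"},"ax":{"type":"number"},"ay":{"type":"number"},"az":{"type":"number"},"hand":{"type":"number"}}}},"grip_force":{"type":"number"}},"required":["plan"]}

```bash
ls; mkdir -p pics; python3 - <<'E'
from rig import monitor, imaging, r
import cv2
for n in("scene","top"):
    cv2.imwrite(f"pics/{n}0.png",imaging.grab_frame(n)[:,:,::-1]); print(imaging.camera_info(n))
print(monitor.sense())
E
```

```text
pics
{'mtx': array([[400.3053389 ,   0.        , 325.08675896],
       [  0.        , 400.3053389 , 201.31670534],
       [  0.        ,   0.        ,   1.        ]]), 'dist': array([-0.09355643,  0.        ,  0.        ,  0.        ,  0.        ]), 'R': array([[ 0.29519312,  0.95529794,  0.01633641],
       [ 0.63770069, -0.18426348, -0.74792032],
       [-0.71147653,  0.23119867, -0.66358747]]), 't': array([ -91.24944188, -262.21984886, 1517.69707091])}
{'mtx': array([[362.4989819 ,   0.        , 320.15864257],
       [  0.        , 362.4989819 , 197.74227107],
       [  0.        ,   0.        ,   1.        ]]), 'dist': array([-0.07200051,  0.        ,  0.        ,  0.        ,  0.        ]), 'R': array([[ 0.0103848 , -0.99992552,  0.00641249],
       [-0.99781969, -0.01078049, -0.06511259],
       [ 0.06517687, -0.00572233, -0.99785732]]), 't': array([ -28.21153121,  493.40368221, 1116.2837692 ])}
{'clock': 0.1, 'qpos': array([-1.30938914e+00,  3.53583753e-01,  1.63404161e+00, -2.83653609e-06,
        1.15517524e+00, -2.40428316e-03]), 'qvel': array([ 0.00022386, -0.00118678, -0.00205326,  0.00105942,  0.00076358,
        0.00047675]), 'joint_efforts': array([ 2.19775657e-04, -6.06359768e+01, -3.42819321e+01,  2.34498339e-05,
        3.94774324e-03, -2.30911115e-05]), 'eef_pos': array([ 162.86727895, -602.98330138,  230.6414746 ]), 'tcp_rot': array([-3.14038471e+00, -3.10576532e-07,  2.63812621e-01]), 'contact_force': array([0.18575946, 0.64753098, 0.36210021]), 'wrist_torque': array([-0.0094869 ,  0.01763898,  0.01125094]), 'grasp_force': 0.0, 'opening': 0.9979994401810534}
```

View pics/scene0.png

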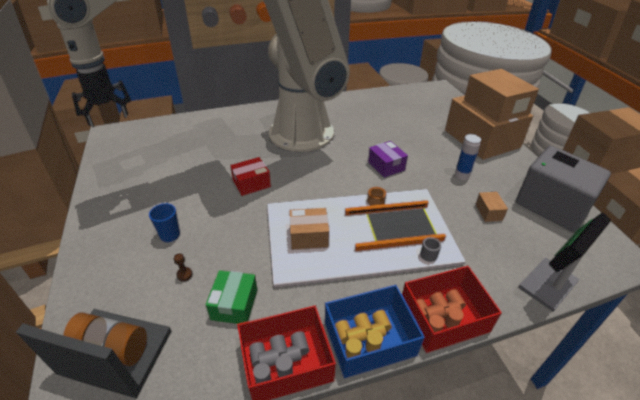

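View pics/top0.png

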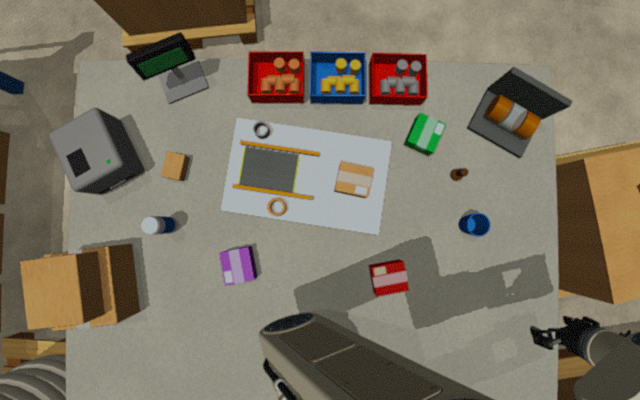

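The carton candidates in the top image are tan taped (354,179), red (389,277), purple (238,266), green (426,133) and the small plain carton (174,166). I choose the tan one on the white deck's run-in. Next I measure it and check it in a close crop.

```bash
cat > h.py <<'E'
import numpy as np, cv2
from rig import monitor, imaging, r
def ray(n,px,z):
    c=imaging.camera_info(n); p=np.asarray(px,float).reshape(-1,1,2)
    u=cv2.undistortPoints(p,c["mtx"],c["dist"]).reshape(-1,2)
    d=np.c_[u,np.ones(len(u))]@c["R"]; C=-c["R"].T@c["t"]
    return (C+d*((z-C[2])/d[:,2])[:,None])[:,:2]
def biggest(m,x0,x1,y0,y1):
    k=np.zeros_like(m); k[y0:y1,x0:x1]=m[y0:y1,x0:x1]
    cs,_=cv2.findContours(k,cv2.RETR_EXTERNAL,cv2.CHAIN_APPROX_NONE)
    return sorted(cs,key=cv2.contourArea)[::-1]
def grab(n="top",k=4):
    return np.mean([imaging.grab_frame(n).astype(float) for _ in range(k)],0).astype(np.uint8)
def rect(c,n,z):
    w=ray(n,c.reshape(-1,2),z).astype(np.float32); (cx,cy),(a,b),t=cv2.minAreaRect(w)
    return np.array([cx,cy]),(a,b),t
E
python3 - <<'E'
from h import *
I=grab(k=2); H=cv2.cvtColor(I,cv2.COLOR_RGB2HSV)
cv2.imwrite("pics/crop.png",cv2.resize(I[105:245,210:400,::-1],None,fx=4,fy=4,interpolation=cv2.INTER_CUBIC))
for p in[(354,179),(340,192),(345,170),(370,140),(300,197),(270,170),(420,200),(278,207)]: print(p,H[p[1],p[0]])
print("C",-imaging.camera_info("top")["R"].T@imaging.camera_info("top")["t"])
dk=cv2.inRange(H,(0,0,150),(179,255,255))
c=biggest(dk,210,400,105,245)[0]; print("deck",cv2.contourArea(c),rect(c,"top",20))
rm=cv2.inRange(H,(5,150,80),(22,255,255))
for c in biggest(rm,210,335,105,245)[:3]: print("rail",cv2.boundingRect(c),rect(c,"top",42))
cm=cv2.inRange(H,(5,50,80),(25,255,255))
for c in biggest(cm,328,390,150,210)[:2]: print("carton",cv2.boundingRect(c),rect(c,"top",84))
E
```

```text
(354, 179) [ 18  33 172]
(340, 192) [11 38 95]
(345, 170) [ 18 140 175]
(370, 140) [ 97  13 181]
(300, 197) [ 19 175 172]
(270, 170) [45 13 81]
(420, 200) [ 28  26 146]
(278, 207) [101  11 180]
C [ 419.86500122  -16.50255339 1146.19962659]
deck 14961.0 (array([587.48272705,  26.06533813]), (574.8941650390625, 347.1398620605469), 81.8935317993164)
rail (269, 199, 17, 16) (array([463.84158325, 108.50278473]), (45.76712417602539, 48.95244216918945), 0.6467208862304688)
rail (233, 185, 80, 14) (array([510.63626099, 123.36611176]), (245.7540283203125, 10.724220275878906), 81.84944915771484)
rail (241, 141, 78, 15) (array([644.79449463, 104.59884644]), (242.36325073242188, 9.756688117980957), 81.92194366455078)
carton (335, 180, 35, 18) (array([ 517.67468262, -115.48394775]), (100.14080810546875, 34.737693786621094), 78.50587463378906)
carton (339, 161, 35, 17) (array([ 575.62994385, -127.4752121 ]), (100.3655014038086, 30.469348907470703), 78.52567291259766)
```

View pics/crop.png

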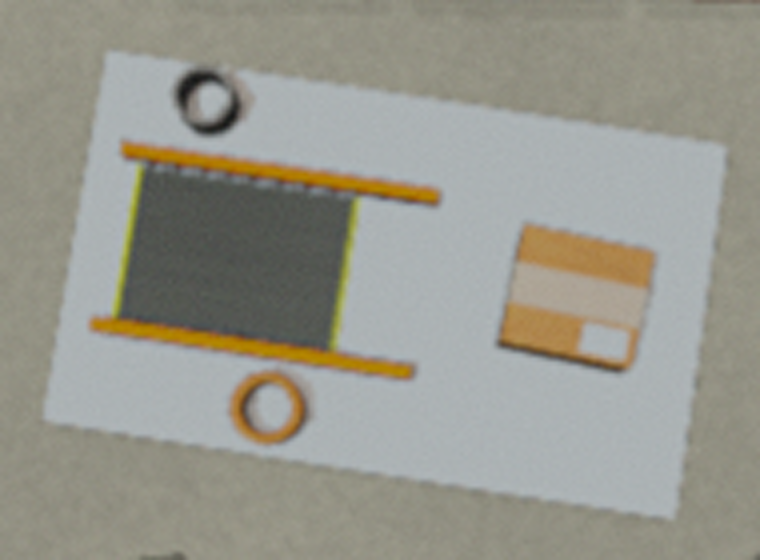

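The crop confirms the tan carton with its tape strip and label. The lane heads along u≈(0.141,0.990), with the station origin ≈(564,20). The carton is at station (-142,-2) and turned about -3.4° from the lane. I will push with both fingers, spread 50 mm, flat against its back face so it straightens itself. First I move above the start point behind it.

Call:
drive_tool(
  plan=[
    {"x": 9.2,"y": -5.8,"az": -11.1,"hand": 50},
    {"x": 9.2,"y": -5.8,"az": -11.1,"hand": 50},
    {"x": 9.2,"y": -5.8,"az": -11.1,"hand": 50},
    {"x": 9.2,"y": -5.8,"az": -11.1,"hand": 50},
    {"x": 9.2,"y": -5.8,"az": -11.1,"hand": 50},
    {"x": 9.2,"y": -5.8,"az": -11.1,"hand": 50},
    {"x": 9.2,"y": -5.8,"az": -11.1,"hand": 50},
    {"x": 9.2,"y": -5.8,"az": -11.1,"hand": 50},
  ],
)

```text
invalid input
```

Call:
drive_tool(
  plan=[
    {"x": 1,"y": -0.6,"z": 0,"ax": 0,"ay": 0,"az": -1.4,"hand": 50},
    {"x": 2,"y": -1.2,"z": 0,"ax": 0,"ay": 0,"az": -2.8,"hand": 50},
    {"x": 3,"y": -1.9,"z": 0,"ax": 0,"ay": 0,"az": -4.2,"hand": 50},
    {"x": 4,"y": -2.5,"z": 0,"ax": 0,"ay": 0,"az": -5.6,"hand": 50},
    {"x": 5,"y": -3.1,"z": 0,"ax": 0,"ay": 0,"az": -7,"hand": 50},
    {"x": 6,"y": -3.8,"z": 0,"ax": 0,"ay": 0,"az": -8.4,"hand": 50},
    {"x": 7,"y": -4.4,"z": 0,"ax": 0,"ay": 0,"az": -9.8,"hand": 50},
    {"x": 8,"y": -5,"z": 0,"ax": 0,"ay": 0,"az": -11.1,"hand": 50},
  ],
)

```text
clock: 1.0
eef_pos: [435.7, -308.2, 231.4]
tcp_rot: [3.141, 0.0, 1.432]
contact_force: [0.6, -1.0, -0.2]
opening: 0.586
grasp_force: 0.0
```

Call:
drive_tool(
  plan=[
    {"x": 0.8,"y": 0.5,"z": 0.5,"ax": 0,"ay": 0,"az": 0,"hand": 50},
    {"x": 1.6,"y": 1,"z": 1,"ax": 0,"ay": 0,"az": 0,"hand": 50},
    {"x": 2.2,"y": 1.6,"z": 1.6,"ax": 0,"ay": 0,"az": 0,"hand": 50},
    {"x": 2.2,"y": 1.6,"z": 1.6,"ax": 0,"ay": 0,"az": 0,"hand": 50},
    {"x": 2.2,"y": 1.6,"z": 1.6,"ax": 0,"ay": 0,"az": 0,"hand": 50},
    {"x": 2.2,"y": 1.6,"z": 1.6,"ax": 0,"ay": 0,"az": 0,"hand": 50},
  ],
)

```text
clock: 1.6
eef_pos: [529.4, -213.2, 151.7]
tcp_rot: [-3.141, 0.0, 1.426]
contact_force: [-0.1, -0.1, 0.6]
opening: 0.589
grasp_force: 0.0
```

Call:
drive_tool(
  plan=[
    {"x": 0.1,"y": 0.03,"z": 0.7,"ax": 0,"ay": 0,"az": -0.04,"hand": 50},
    {"x": 0.2,"y": 0.03,"z": 1.4,"ax": 0,"ay": 0,"az": -0.04,"hand": 50},
    {"x": 0.2,"y": 0.03,"z": 2.0,"ax": 0,"ay": 0,"az": -0.04,"hand": 50},
    {"x": 0.2,"y": 0.03,"z": 2.3,"ax": 0,"ay": 0,"az": -0.04,"hand": 50},
    {"x": 0.2,"y": 0.03,"z": 2.4,"ax": 0,"ay": 0,"az": -0.04,"hand": 50},
    {"x": 0.2,"y": 0.03,"z": 2.4,"ax": 0,"ay": 0,"az": -0.04,"hand": 50},
    {"x": 0.2,"y": 0.03,"z": 2.4,"ax": 0,"ay": 0,"az": -0.04,"hand": 50},
  ],
)

```text
clock: 2.3
eef_pos: [533.6, -203.7, 32.8]
tcp_rot: [3.139, 0.001, 1.43]
contact_force: [0.3, 0.4, 0.3]
opening: 0.588
grasp_force: 0.0
```

```bash
python3 - <<'E'
from h import *
cv2.imwrite("pics/s1.png",cv2.resize(grab("scene",1)[130:330,200:500,::-1],None,fx=2.6,fy=2.6))
E
```

```text
(no output)
```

View pics/s1.png

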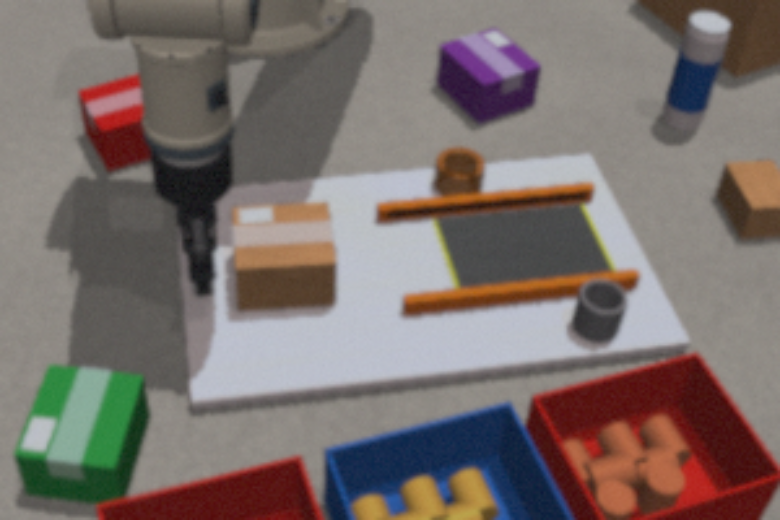

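The crop shows the fingers (200,280) behind the carton (285,255) with a gap, clear of everything. I push slowly from here.

Call:
drive_tool(
  plan=[
    {"x": 0.12,"y": 0,"z": 0,"ax": 0,"ay": 0,"az": 0,"hand": 50},
    {"x": 0.24,"y": 0,"z": 0,"ax": 0,"ay": 0,"az": 0,"hand": 50},
    {"x": 0.36,"y": 0,"z": 0,"ax": 0,"ay": 0,"az": 0,"hand": 50},
    {"x": 0.48,"y": 0,"z": 0,"ax": 0,"ay": 0,"az": 0,"hand": 50},
    {"x": 0.6,"y": 0,"z": 0,"ax": 0,"ay": 0,"az": 0,"hand": 50},
    {"x": 0.72,"y": 0,"z": 0,"ax": 0,"ay": 0,"az": 0,"hand": 50},
    {"x": 0.84,"y": 0,"z": 0,"ax": 0,"ay": 0,"az": 0,"hand": 50},
    {"x": 0.96,"y": 0,"z": 0,"ax": 0,"ay": 0,"az": 0,"hand": 50},
  ],
)

```text
clock: 3.15
eef_pos: [539.5, -155.0, 31.3]
tcp_rot: [3.142, 0.0, 1.43]
contact_force: [-0.9, -4.6, 1.7]
opening: 0.588
grasp_force: 0.0
```

```bash
cat > m.py <<'E'
from h import *
import sys
u=np.array([np.cos(1.4300),np.sin(1.4300)]); v=np.array([-u[1],u[0]]); O=np.array([564.3,20])
st=lambda p:np.c_[(p-O)@u,(p-O)@v]
print("tcp",st(monitor.sense()["eef_pos"][None,:2]).round(1))
I=grab("top",2); H=cv2.cvtColor(I,cv2.COLOR_RGB2HSV)
cv2.imwrite(f"pics/{sys.argv[1]}.png",cv2.resize(I[105:245,210:400,::-1],None,fx=4,fy=4,interpolation=cv2.INTER_CUBIC))
c=O+float(sys.argv[2])*u   # rough centre of the carton
inf=imaging.camera_info("top"); px=cv2.projectPoints(np.array([[c[0],c[1],84.]]),cv2.Rodrigues(inf["R"])[0],inf["t"],inf["mtx"],inf["dist"])[0].ravel().astype(int)
m=cv2.inRange(H,(5,70,80),(25,255,255)); 
for k in biggest(m,px[0]-32,px[0]+32,px[1]-27,px[1]+27)[:4]:
    if cv2.contourArea(k)>100:
        w=st(ray("top",k.reshape(-1,2),84)).astype(np.float32); print("part",np.round(cv2.minAreaRect(w)[0],1),np.round(cv2.minAreaRect(w)[1:][0],1),round(cv2.minAreaRect(w)[2],1),np.round(cv2.boundingRect(w),1), w.min(0).round(1),w.max(0).round(1))
E
python3 m.py t2 -112
```

```text
tcp [[-176.8    0. ]]
part [-96.9  29.1] [63.2 32.6] 0.5 [-129   12   64   34] [-128.7   12.9] [-65.4  45.7]
part [-97.4 -30.8] [65.2 28.3] 0.6 [-131  -46   67   30] [-130.   -45.1] [-64.8 -16.5]
```

View pics/t2.png

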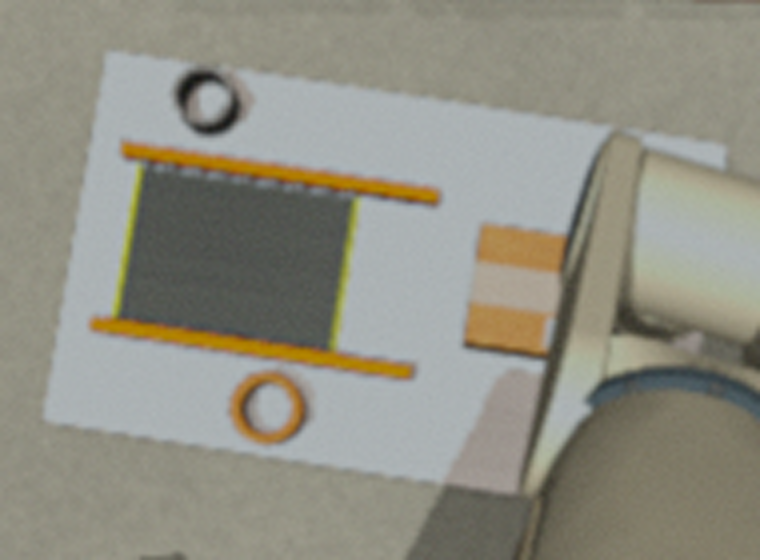

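The top crop shows the carton straight (within 0.6°), centred within 1 mm, with its front at station x=-65. I keep pushing.

Call:
drive_tool(
  plan=[
    {"x": 0.12,"y": 0,"z": 0,"ax": 0,"ay": 0,"az": 0,"hand": 50},
    {"x": 0.24,"y": 0,"z": 0,"ax": 0,"ay": 0,"az": 0,"hand": 50},
    {"x": 0.36,"y": 0,"z": 0,"ax": 0,"ay": 0,"az": 0,"hand": 50},
    {"x": 0.48,"y": 0,"z": 0,"ax": 0,"ay": 0,"az": 0,"hand": 50},
    {"x": 0.6,"y": 0,"z": 0,"ax": 0,"ay": 0,"az": 0,"hand": 50},
    {"x": 0.72,"y": 0,"z": 0,"ax": 0,"ay": 0,"az": 0,"hand": 50},
    {"x": 0.84,"y": 0,"z": 0,"ax": 0,"ay": 0,"az": 0,"hand": 50},
    {"x": 0.96,"y": 0,"z": 0,"ax": 0,"ay": 0,"az": 0,"hand": 50},
  ],
)

```text
clock: 4.05
eef_pos: [546.1, -107.3, 31.2]
tcp_rot: [-3.141, -0.0, 1.43]
contact_force: [-0.3, -4.0, -0.5]
opening: 0.583
grasp_force: 0.0
```

Call:
drive_tool(
  plan=[
    {"x": 0.12,"y": 0,"z": 0,"ax": 0,"ay": 0,"az": 0,"hand": 50},
    {"x": 0.24,"y": 0,"z": 0,"ax": 0,"ay": 0,"az": 0,"hand": 50},
    {"x": 0.36,"y": 0,"z": 0,"ax": 0,"ay": 0,"az": 0,"hand": 50},
    {"x": 0.48,"y": 0,"z": 0,"ax": 0,"ay": 0,"az": 0,"hand": 50},
    {"x": 0.6,"y": 0,"z": 0,"ax": 0,"ay": 0,"az": 0,"hand": 50},
    {"x": 0.72,"y": 0,"z": 0,"ax": 0,"ay": 0,"az": 0,"hand": 50},
    {"x": 0.84,"y": 0,"z": 0,"ax": 0,"ay": 0,"az": 0,"hand": 50},
    {"x": 0.96,"y": 0,"z": 0,"ax": 0,"ay": 0,"az": 0,"hand": 50},
  ],
)

```text
clock: 4.85
eef_pos: [552.9, -59.9, 31.3]
tcp_rot: [-3.142, 0.0, 1.43]
contact_force: [-0.5, -2.2, -0.9]
opening: 0.59
grasp_force: 0.0
```

```bash
python3 m.py t3 -14
```

```text
tcp [[-80.7   0.1]]
part [16.8 29.1] [32.5 33. ] 89.5 [ 0 12 34 34] [ 0.2 12.9] [33.4 45.3]
```

View pics/t3.png

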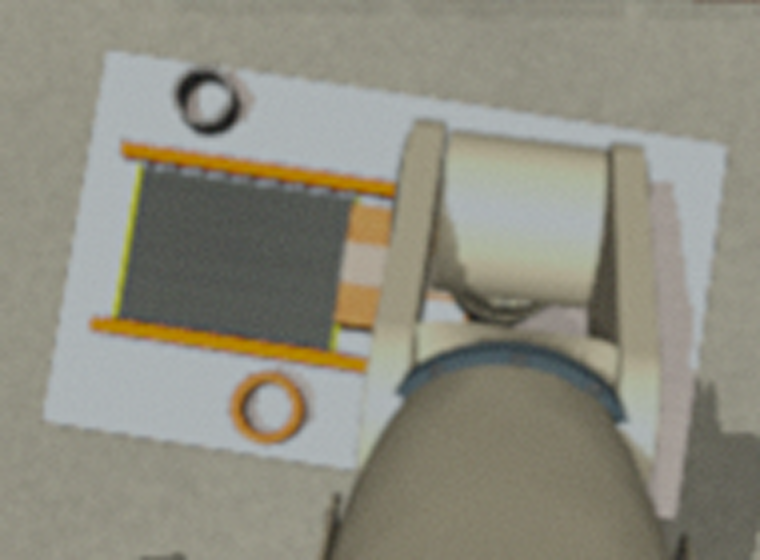

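The crop shows the carton in the lane between the rails, straight and centred, with its front at x=33. I push on about 138 mm.

Call:
drive_tool(
  plan=[
    {"x": 0.12,"y": 0,"z": 0,"ax": 0,"ay": 0,"az": 0,"hand": 50},
    {"x": 0.24,"y": 0,"z": 0,"ax": 0,"ay": 0,"az": 0,"hand": 50},
    {"x": 0.36,"y": 0,"z": 0,"ax": 0,"ay": 0,"az": 0,"hand": 50},
    {"x": 0.48,"y": 0,"z": 0,"ax": 0,"ay": 0,"az": 0,"hand": 50},
    {"x": 0.6,"y": 0,"z": 0,"ax": 0,"ay": 0,"az": 0,"hand": 50},
    {"x": 0.72,"y": 0,"z": 0,"ax": 0,"ay": 0,"az": 0,"hand": 50},
    {"x": 0.84,"y": 0,"z": 0,"ax": 0,"ay": 0,"az": 0,"hand": 50},
    {"x": 0.96,"y": 0,"z": 0,"ax": 0,"ay": 0,"az": 0,"hand": 50},
  ],
)

```text
clock: 5.75
eef_pos: [559.6, -12.4, 31.3]
tcp_rot: [3.142, 0.0, 1.43]
contact_force: [-0.1, -4.3, 1.6]
opening: 0.587
grasp_force: 0.0
```

Call:
drive_tool(
  plan=[
    {"x": 0.12,"y": 0,"z": 0,"ax": 0,"ay": 0,"az": 0,"hand": 50},
    {"x": 0.24,"y": 0,"z": 0,"ax": 0,"ay": 0,"az": 0,"hand": 50},
    {"x": 0.36,"y": 0,"z": 0,"ax": 0,"ay": 0,"az": 0,"hand": 50},
    {"x": 0.48,"y": 0,"z": 0,"ax": 0,"ay": 0,"az": 0,"hand": 50},
    {"x": 0.6,"y": 0,"z": 0,"ax": 0,"ay": 0,"az": 0,"hand": 50},
    {"x": 0.72,"y": 0,"z": 0,"ax": 0,"ay": 0,"az": 0,"hand": 50},
    {"x": 0.84,"y": 0,"z": 0,"ax": 0,"ay": 0,"az": 0,"hand": 50},
    {"x": 0.96,"y": 0,"z": 0,"ax": 0,"ay": 0,"az": 0,"hand": 50},
  ],
)

```text
clock: 6.55
eef_pos: [566.3, 35.2, 31.3]
tcp_rot: [-3.142, -0.0, 1.43]
contact_force: [-0.8, -3.7, 1.6]
opening: 0.589
grasp_force: 0.0
```

```bash
python3 m.py t4 82
```

```text
tcp [[15.3  0.1]]
```

Call:
drive_tool(
  plan=[
    {"x": 0.12,"y": 0,"z": 0,"ax": 0,"ay": 0,"az": 0,"hand": 50},
    {"x": 0.24,"y": 0,"z": 0,"ax": 0,"ay": 0,"az": 0,"hand": 50},
    {"x": 0.36,"y": 0,"z": 0,"ax": 0,"ay": 0,"az": 0,"hand": 50},
    {"x": 0.48,"y": 0,"z": 0,"ax": 0,"ay": 0,"az": 0,"hand": 50},
    {"x": 0.6,"y": 0,"z": 0,"ax": 0,"ay": 0,"az": 0,"hand": 50},
    {"x": 0.72,"y": 0,"z": 0,"ax": 0,"ay": 0,"az": 0,"hand": 50},
    {"x": 0.8,"y": 0,"z": 0,"ax": 0,"ay": 0,"az": 0,"hand": 50},
    {"x": 0.86,"y": 0,"z": 0,"ax": 0,"ay": 0,"az": 0,"hand": 50},
  ],
)

```text
clock: 7.45
eef_pos: [572.2, 77.7, 31.2]
tcp_rot: [-3.141, 0.0, 1.431]
contact_force: [-0.2, -2.4, -1.4]
opening: 0.589
grasp_force: 0.0
```

Call:
drive_tool(
  plan=[
    {"x": -0.2,"y": 0,"z": 0,"ax": 0,"ay": 0,"az": 0,"hand": 50},
    {"x": -0.6,"y": 0,"z": 0,"ax": 0,"ay": 0,"az": 0,"hand": 50},
    {"x": -1.2,"y": 0,"z": 0,"ax": 0,"ay": 0,"az": 0,"hand": 50},
    {"x": -1.8,"y": 0,"z": -0.6,"ax": 0,"ay": 0,"az": 0,"hand": 50},
    {"x": -2.4,"y": 0,"z": -1.4,"ax": 0,"ay": 0,"az": 0,"hand": 50},
    {"x": -3.2,"y": 0,"z": -2,"ax": 0,"ay": 0,"az": 0,"hand": 50},
    {"x": -4,"y": 0,"z": -2.6,"ax": 0,"ay": 0,"az": 0,"hand": 50},
    {"x": -4.8,"y": 0,"z": -3,"ax": 0,"ay": 0,"az": 0,"hand": 50},
  ],
)

```text
clock: 8.25
eef_pos: [538.8, -162.6, 183.9]
tcp_rot: [3.139, 0.0, 1.43]
contact_force: [0.3, -0.4, -0.7]
opening: 0.593
grasp_force: 0.0
```

Call:
drive_tool(
  plan=[
    {"x": -0.8,"y": 0,"z": -0.4,"ax": 0,"ay": 0,"az": 0,"hand": 50},
    {"x": -1.6,"y": 0,"z": -0.8,"ax": 0,"ay": 0,"az": 0,"hand": 50},
    {"x": -2,"y": 0,"z": -0.8,"ax": 0,"ay": 0,"az": 0,"hand": 50},
    {"x": -2,"y": 0,"z": -0.8,"ax": 0,"ay": 0,"az": 0,"hand": 50},
    {"x": -2,"y": 0,"z": -0.8,"ax": 0,"ay": 0,"az": 0,"hand": 50},
  ],
)

```text
clock: 8.75
eef_pos: [524.1, -259.6, 221.0]
tcp_rot: [-3.141, -0.001, 1.429]
contact_force: [0.6, -0.2, -1.3]
opening: 0.587
grasp_force: 0.0
```

```bash
python3 m.py t5 120
```

```text
tcp [[-282.5    0.6]]
part [120.3 -31.9] [103.8  30.9] 0.4 [ 68 -48 105  32] [ 68.4 -47.6] [172.2 -16.7]
part [120.2  29.1] [103.7  33.2] 0.5 [ 68  12 105  34] [68.3 12.8] [172.1  46. ]
part [123.7 -60.2] [ 12.6 170.3] 89.8 [ 38 -67 171  14] [ 38.5 -66.5] [208.8 -53.7]
part [118.3  70.2] [ 13.7 179. ] 89.9 [ 28  63 180  14] [28.8 63.2] [207.8  77. ]
```

View pics/t5.png

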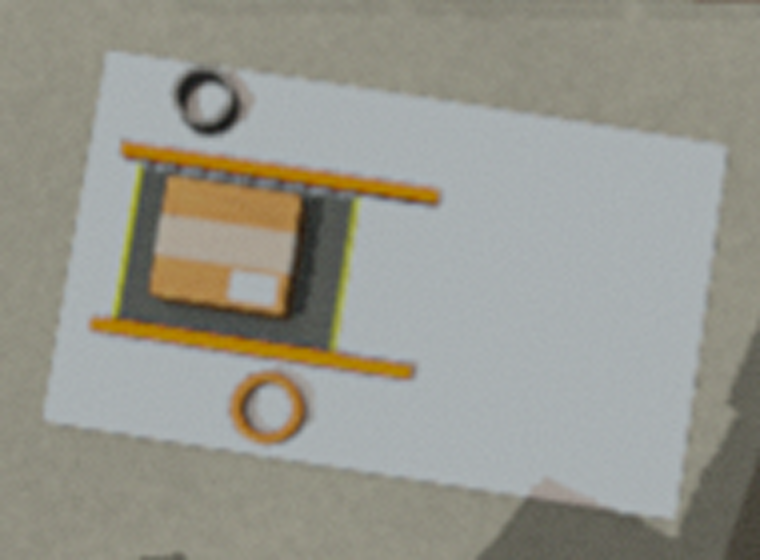

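The carton (crop 228,245) rests within both yellow lines at station (120,≈-1), turned by less than 0.5°. The bystanders on the deck have not moved and the arm is clear. I hand it in.

```bash
python3 -c "
from rig import r; print(r.sign_off())"
```

```text
the job is handed in; nothing more can be done
None
```

The carton was pushed down the lane onto the weighing plate, inside both yellow lines, centred to about 1 mm and within 0.5° of the lane, with no rail contact seen in the pictures or force readings and the arm clear of it; the job is handed in at about 9 s of the 54 s allowed.

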